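# Lever open the ingredient box and tip in the walnuts

## Robot

A 6-joint arm with a two-finger parallel gripper is mounted at the origin on the work surface. World frame = base frame: x ahead of the robot, y to its left, z up, the work surface at z = 0. Lengths are in mm, angles in rad, forces in N, time in s.
With the tool pointing down it reaches from about 350 to 875 mm from the base axis. Payload 4.2 kg.
Tool frame: the origin (TCP) lies between the finger pads; the fingertips stand 25 mm ahead of it and the grasp point (between the pads) lies 6 mm ahead of it; z points along the fingers, y is the line along which they close (so a half turn about z gives the same grasp; the last joint's range is limited). The gripper opens to 85 mm and grips with 20 to 120 N. Pads are 22 mm wide; open, the fingers measure 114 mm over their backs; the gripper's body (76 mm by 85 mm) begins 54 mm behind the grasp point. The pads swing forward as they close: fully open they stand 13 mm farther back than shut.
Start: joints at [-0.988, 0.385, 0.008, 0, -1.194, -0.259], TCP at [198.872, -592.494, 256.312] pointing down, gripper open.
Joint ranges: [-3.14, 3.14], [-1.21, 2.06], [-1.07, 1.41], [-3.16, 2.05], [-2.99, -0.16], [-3.1, 3.1]. Speed limits (rad/s): [2.79, 2.79, 3.14, 3.14, 3.14, 3.14].

## Interface

Orientations are given as a unit quaternion [x, y, z, w].
In Python, from bench import read_state, imaging, workorder, nets gives the robot as it stands.
- The arm moves only by the tool apply_moves, never from a script. Its argument "rows" is a list of rows, each an object with "hand": the opening, from -1 (shut) to 1 (fully open); "delta_pos": the shift along the tool's x, y, z in mm, a list of three; "yaw": the turn about the tool's z in rad. A call has 1 to 12 rows; each row is the pose to reach, as a shift and turn from the pose commanded when the call began, along the tool's axes at that moment; what a row does not reach only later rows make up. A row lasts 1/12 s, in which the tool goes at most 41.7 mm and 7.16 degrees, less where a joint would pass 70% of its speed; a pose out of reach is approached as far as the arm can. A call with a gripper value outside its range is refused whole. The fingers move at their own pace and stop on an object; the grip force is fixed at half the most. Time passes only in rows, so rows that repeat a pose let the fingers close. It gives the time, the measured TCP pose, the force, the opening and the grip force at its end, in the units of the state.
- read_state(): the state, without advancing time (a new reading comes with each control period).
- imaging.get_image(name): name is "scene" or "top"; returns a dict with "pixels" (400x640x3 uint8, red, green, blue), "fx", "fy", "cx", "cy" (pixels), "dist" ([k1, k2, p1, p2, k3] as OpenCV has them; the pictures are not rectified), "xyz" and "rotation" of the camera in the world. Camera axes: x right, y down, z forward; pixel columns grow to the right and rows downward; lengths in mm; the calibration is good to about 2 mm. A picture is of the moment at which its call begins. There is no depth.
- workorder.job_done(): hands the job in; it is judged then, once.
Trained networks look in the newest picture that a camera, given by its name, has taken for a name from the list of things; names that differ only in an ending like _2 or _b are one class to them, and where a whole thing is asked for, a point or a joint stands for the part that bears it (a point fixed in the world has none). Each returns a list of dicts, best first, with "score" (0 to 1); they miss things now and then, are a little off and sometimes report something else, mostly with a low value. They report only what shows in the picture. A call takes as long as a camera call.
- nets.find_in(camera, query): "location" ([row, column] in pixels, amid what is visible of it).
- nets.pinpoint(camera, query): "location" ([row, column] in pixels: a listed point, or the origin of a listed thing).
The state is a dict: "clock": time; "joints": joint angles; "joint_vel": joint speeds; "joint_efforts": joint torques, N m; "position": TCP position; "ee_rot": TCP orientation; "contact_force": force on the tool from outside, world axes, zero at the start; "wrist_torque": the same for the moment, N m; "gripper_width": finger opening in mm; "grasp_force": force on a finger pad.
Only numpy, scipy, OpenCV 4.12 (cv2) and the standard library are available. Lean on these libraries where they do the work, as an engineer would, in place of code of your own. Each camera call takes 0.05 s, during which the arm holds its last target. There are 200 camera calls.

## Task

Use the blade of the spatula to lever the cover of the ingredient box fully open, keeping the gripper itself off the box and its cover, and lay the spatula back on the table. Then pick up the dipper mug, tip all six walnuts out of it into the open box, and stand the empty mug upright on the table again. Do not disturb the bottle, bowl, tumbler and jar.

Things in the scene. Friction and masses are not known exactly. Their poses are not given: they have to be found in the camera images.
- box: Open-topped aluminium ingredient box standing fixed on the table, 150 (x) x 170 (y) x 60 mm high, walls 4 mm, on a dark 170 x 190 x 3 mm foot; inner floor 4 mm above its origin. Origin: centre of its underside on the table. Its front (lip side) is its own -x, roughly towards the robot; the cover's hinge runs along its +x rim.
- box_hinge (a point): Middle of the cover's hinge line, box frame (75, 0, 60.5) mm, level with the underside of the closed cover. The hinge line is the box's y axis direction.
- cover (a joint): Hinge angle of the box's flat aluminium cover, rad: 0 = shut (level), grows as its front rises, stop at 1.9 (leaning back). Plate 4 mm thick, 150 x 170 mm, plus a 90 mm wide lip that overhangs the box's front wall by 25 mm; no handle. The hinge is stiff: the cover stays where it is left; about 2.5 N upwards at the lip moves it.
- cover_lip (a point): Middle of the front edge of the cover's lip, at the underside: 175 mm from the hinge line; 60.5 mm above the table when shut, with free space below down to the table. Its frame is the cover's: z is normal to the plate, x points to the hinge.
- spatula: Flat black nylon kitchen spatula, 200 mm long overall, 90 g, lying flat on the table. Handle 100 x 18 mm wide x 22 mm high along its x axis (x -60 to +40 mm) and a flat blade 40 mm wide and 3 mm thick (x +40 to +140 mm, z 0 to 3 mm, flush with the handle's underside). Origin: on the underside of the handle, near the centre of mass; x points to the blade tip, z up.
- spatula_tip (a point): Middle of the blade's front edge, 140 mm ahead of the spatula's origin, 1.5 mm above its underside.
- mug: Steel dipper mug, upright, slightly flared: outer radius 34 mm at the foot, 50 mm at the rim, 85 mm high, wall 3 mm, floor 4 mm; 160 g, holding six walnuts. Its handle, a straight flat-sided black bar 16 mm wide (y), z 48 to 72 mm, sticks out level along its own -x, from x = -42 to -128 mm. Origin: centre of its underside, z up.
- mug_rim (a point): Centre of the mug's mouth, 85 mm above its underside. Tipped slowly to about 115 degrees from upright, the smooth mug empties fully.
- mug_grip (a point): A point to hold on the mug's handle: mug frame (-90, 0, 60) mm, the middle of the bar's section.
- nut0: Walnut in its shell, brown, about 30 mm long and 26 mm thick, 12 g; rolls a little. Starts in the mug. Origin: its centre.
- nut1: Walnut in its shell, brown, about 30 mm long and 26 mm thick, 12 g; rolls a little. Starts in the mug. Origin: its centre.
- nut2: Walnut in its shell, brown, about 30 mm long and 26 mm thick, 12 g; rolls a little. Starts in the mug. Origin: its centre.
- nut3: Walnut in its shell, brown, about 30 mm long and 26 mm thick, 12 g; rolls a little. Starts in the mug. Origin: its centre.
- nut4: Walnut in its shell, brown, about 30 mm long and 26 mm thick, 12 g; rolls a little. Starts in the mug. Origin: its centre.
- nut5: Walnut in its shell, brown, about 30 mm long and 26 mm thick, 12 g; rolls a little. Starts in the mug. Origin: its centre.
- sauce: Bystander: closed dark red sauce bottle, radius 28 mm, 160 mm high, standing. Origin: centre of its underside.
- bowl: Bystander: empty steel bowl, rim radius 60 mm, 50 mm high. Origin: centre of its underside.
- tumbler: Bystander: empty steel tumbler without a handle, rim radius 35 mm, 90 mm high, standing. Origin: centre of its underside.
- jar: Bystander: closed glass jar with steel cap, radius 35 mm, 85 mm high, standing. Origin: centre of its underside.

How it is judged (in metres and radians):
On the way, in this order (a step that is already met when the one before it is completed fails the run):
1. the spatula's blade, pressing on the cover, has raised it well off the box (value of joint cover above 0.3 rad and contact force between spatula and box above 0.2 N), for 0.05 s.
2. with the cover open, the mug is lifted and tipped well over with its mouth above the box (value of joint cover above 1.4 rad and angle between mug's own z axis and vertical above 1.3 rad and height (world z) of mug_rim above 0.06 m and horizontal distance between mug_rim and box below 0.12 m), for 0.1 s.
At the end, for the whole second after the job is handed in: The cover stands open (more than 1.4 rad); all six walnuts lie at rest inside the box, below its rim; the mug stands upright (within 0.15 rad) at rest on the table clear of the box (its centre over 110 mm from the box centre), and the spatula lies at rest on the table (value of joint cover above 1.4 rad and x of nut0 in the frame of box between -0.075 and 0.075 m and y of nut0 in the frame of box between -0.085 and 0.085 m and z of each of nut0, nut1, nut2, nut3, nut4, nut5 in the frame of box below 0.06 m and linear speed of each of nut0, nut1, nut2, nut3, nut4, nut5 below 0.05 m/s and x of nut1 in the frame of box between -0.075 and 0.075 m and y of nut1 in the frame of box between -0.085 and 0.085 m and x of nut2 in the frame of box between -0.075 and 0.075 m and y of nut2 in the frame of box between -0.085 and 0.085 m and x of nut3 in the frame of box between -0.075 and 0.075 m and y of nut3 in the frame of box between -0.085 and 0.085 m and x of nut4 in the frame of box between -0.075 and 0.075 m and y of nut4 in the frame of box between -0.085 and 0.085 m and x of nut5 in the frame of box between -0.075 and 0.075 m and y of nut5 in the frame of box between -0.085 and 0.085 m and angle between mug's own z axis and vertical below 0.15 rad and height (world z) of mug below 0.012 m and linear speed of each of mug, spatula below 0.03 m/s and horizontal distance between mug and box above 0.11 m and height (world z) of each of spatula, spatula_tip below 0.03 m); the robot touches nothing.
It fails at once if the gripper or arm presses on the box or its cover (more than 2 N) (contact force between any of the fingers, the arm and box above 2 N).
It fails at once if the bottle, bowl, tumbler or jar is moved more than 40 mm or tipped over (distance of any of sauce, bowl, tumbler, jar from where it was at the start of the episode above 0.04 m or angle between any of sauce, bowl, tumbler, jar's own z axis and vertical above 0.5 rad).
It also fails if it takes over 72 s, if anything falls off the work surface, if the arm or the gripper's body presses on something with over 40 N, if the wrist force passes 120 N, or if a joint passes its speed limit or range.

## Working session

There is one attempt and no reset: what is moved stays moved. The work goes in short steps, Python scripts to look and compute and a tool call to move; the robot and the scene stay as the last step left them, time stands still between calls to the robot, and variables do not carry over. Pictures are saved under pics/ and viewed, at most 10 in all, crops included, and the job is handed in when it is done.

Besides the shell and the picture viewer there is one more tool, called after "Request:" as name([rows], argument=value, ...), one row to a line, values as JSON. apply_moves: Moves the arm, as the interface text tells. Its arguments: {"type":"object","properties":{"rows":{"type":"array"}},"required":["rows"]}

```bash
ls; mkdir -p pics
cat > h.py <<'E'
import numpy as np, cv2, itertools
from bench import read_state, imaging, workorder, nets
def im(n,f=None):
    d=imaging.get_image(n)
    if f: cv2.imwrite('pics/'+f,cv2.cvtColor(d['pixels'],cv2.COLOR_RGB2BGR))
    return d
def ray(d,loc):
    K=np.array([[d['fx'],0,d['cx']],[0,d['fy'],d['cy']],[0,0,1]],float)
    p=cv2.undistortPoints(np.array([[[loc[1],loc[0]]]],float),K,np.array(d['dist'],float))[0,0]
    v=np.array(d['rotation'],float).reshape(3,3)@np.array([p[0],p[1],1.]); return np.array(d['xyz'],float),v/np.linalg.norm(v)
def atz(d,loc,z):
    o,v=ray(d,loc); return o+v*(z-o[2])/v[2]
def tri(rs):
    A=sum(np.eye(3)-np.outer(v,v) for o,v in rs); b=sum((np.eye(3)-np.outer(v,v))@o for o,v in rs)
    x=np.linalg.solve(A,b); return x,max(np.linalg.norm(np.cross(x-o,v)) for o,v in rs)
E
cat > look.py <<'E'
import sys
from h import *
D={c:im(c,f'{sys.argv[1]}_{c}.png') for c in('scene','top')}
print(read_state()['clock'])
for q in sys.argv[2:]:
    L={c:nets.pinpoint(c,q) for c in D}
    s=[f"{c}:{[(np.round(r['location'],1).tolist(),round(r['score'],2)) for r in L[c][:2]]}" for c in D]
    t=''
    if all(L.values()):
        x,e=tri([ray(D[c],L[c][0]['location']) for c in D]); t=f'{x.round(1)} e{e:.1f}'
    print(q,t,*s)
E
python3 - <<'E'
from h import *
for c in('scene','top'):
    d=im(c); print(c,d['xyz'],np.round(d['rotation'],3).tolist(),d['fx'])
print(read_state())
E
python3 look.py a box box_hinge cover_lip spatula spatula_tip mug mug_rim mug_grip sauce bowl tumbler jar
```

```text
pics
scene [1371.06658471 -769.88840111 1023.77985927] [0.839, 0.342, -0.17, -0.388] 490.303508679312
top [ 427.09104132   19.21874789 1261.42834167] [-0.696, 0.716, -0.034, 0.039] 493.8795845365669
{'clock': 0.1, 'joints': array([-9.88432614e-01,  3.85522719e-01,  6.76743379e-03, -4.27342357e-04,
       -1.19401346e+00, -2.58624661e-01]), 'joint_vel': array([-5.39891862e-04, -3.70582473e-03,  2.58232760e-03,  1.26646766e-03,
        2.14608401e-03,  4.73844269e-05]), 'joint_efforts': array([ 1.08700831e-03, -3.93320060e+01,  1.88929528e+01,  4.19788375e+00,
       -2.57422740e-03,  5.98805954e-06]), 'position': array([ 198.70387031, -592.07707233,  255.30800465]), 'ee_rot': array([-1.61085710e-01,  9.86939908e-01,  9.81370852e-04, -2.21277936e-04]), 'contact_force': array([-0.95862302, -0.33273258,  0.22100416]), 'wrist_torque': array([-0.02092272,  0.03484772,  0.0065639 ]), 'grasp_force': 0.0, 'gripper_width': 85.76870859441951}
0.2
box  scene:[] top:[([173.4, 312.7], 0.58)]Traceback (most recent call last):
  File "look.py", line 10, in <module>
    x,e=tri([ray(D[c],L[c][0]['location']) for c in D]); t=f'{x.round(1)} e{e:.1f}'
             ~~~^^^^^^^^^^^^^^^^^^^^^^^^^^
  File "h.py", line 10, in ray
    v=np.array(d['rotation'],float).reshape(3,3)@np.array([p[0],p[1],1.]); return np.array(d['xyz'],float),v/np.linalg.norm(v)
      ~~~~~~~~~~~~~~~~~~~~~~~~~~~~~~~~~~~~~^^^^^
ValueError: cannot reshape array of size 4 into shape (3,3)
```

View pics/a_scene.png

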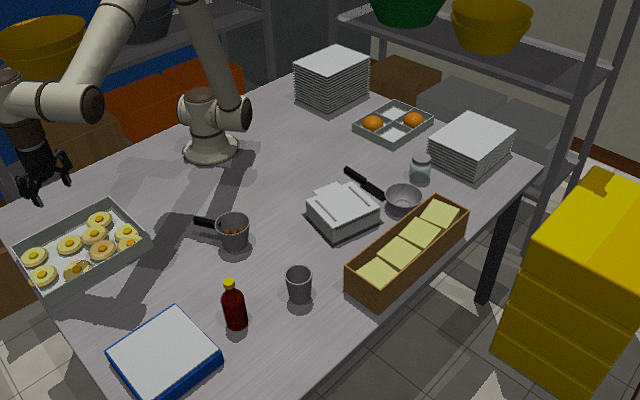

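View pics/a_top.png

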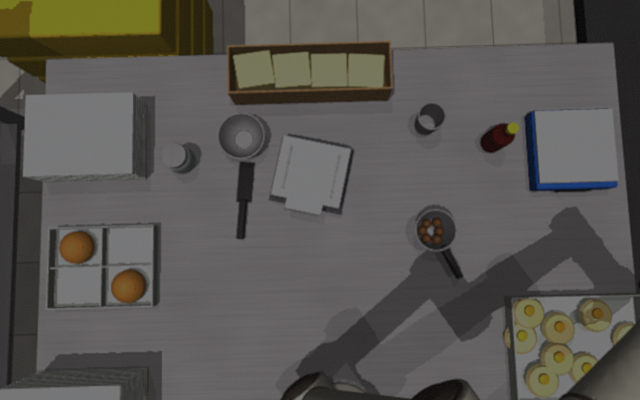

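The scene shows the box closed around (345,212), the mug around (232,230), and the spatula beside the bowl. In the top view the box is at (312,173), the spatula at (245,200) with its blade up towards the bowl, and the mug at (435,230) with its handle to lower right. The rotation turned out to be a quaternion, so I'm fixing that.

```bash
sed -i "s/np.array(d\['rotation'\],float).reshape(3,3)/Rotation.from_quat(d['rotation']).as_matrix()/; 1a from scipy.spatial.transform import Rotation" h.py
python3 look.py a2 box box_hinge cover_lip spatula spatula_tip mug mug_rim mug_grip sauce bowl tumbler jar; python3 -c "
from h import *
d=im('top')
for n,p,z in (('corners',(136,287),64),('',(153,352),64),('',(208,340),64),('',(187,272),64),('lipL',(209,285),64),('lipR',(214,320),64),('blade tip',(163,246),3),('hend',(237,241),22),('handle/blade',(200,244),22)): print(n,p,atz(d,p,z).round(1))
"
```

```text
0.5
box [625.6  52.4  -1. ] e2.3 scene:[([220.1, 342.4], 0.75)] top:[([171.5, 311.2], 0.95)]
box_hinge [701.5  35.9  64.2] e2.0 scene:[([218.4, 359.5], 0.98), ([235.0, 234.0], 0.18)] top:[([137.9, 317.6], 0.95), ([241.9, 434.9], 0.46)]
cover_lip [514.1  72.9  67.2] e7.2 scene:[([184.4, 319.4], 0.96)] top:[([211.6, 301.4], 0.97)]
spatula [447.9  22.4 -61.9] e231.0 scene:[([243.6, 233.9], 0.71), ([180.0, 356.1], 0.64)] top:[([213.7, 242.4], 0.64)]
spatula_tip [662.7 218.5  -0.9] e0.9 scene:[([200.0, 386.4], 0.94), ([207.8, 400.9], 0.37)] top:[([159.5, 247.2], 0.58)]
mug [ 465.4 -244.1   -7.8] e1.2 scene:[([245.6, 234.4], 0.87)] top:[([230.8, 428.9], 0.84), ([263.5, 452.8], 0.54)]
mug_rim [ 468.9 -247.2   81.2] e0.8 scene:[([224.7, 230.8], 0.91)] top:[([228.4, 438.5], 0.78)]
mug_grip  scene:[] top:[([262.7, 454.7], 0.98), ([221.8, 435.1], 0.66)]
sauce [ 691.  -412.5    8.8] e4.0 scene:[([320.6, 237.5], 0.72)] top:[([142.0, 493.3], 0.91), ([232.0, 419.0], 0.31)]
bowl [713.3 215.9   8.4] e3.3 scene:[([205.5, 397.9], 0.58), ([235.6, 232.1], 0.43)] top:[([138.9, 246.7], 0.77), ([214.4, 299.9], 0.29)]
tumbler [ 745.2 -242.3    6.8] e0.6 scene:[([294.5, 300.4], 0.75)] top:[([122.8, 424.6], 0.76), ([140.8, 320.7], 0.39)]
jar [667.9 392.   -1.4] e2.1 scene:[([177.0, 419.3], 0.9)] top:[([159.1, 180.0], 0.58)]
corners (136, 287) [707.2 109.9  64. ]
 (153, 352) [660.  -49.2  64. ]
 (208, 340) [525.2 -15.5  64. ]
 (187, 272) [581.3 149.1  64. ]
lipL (209, 285) [526.5 118.3  64. ]
lipR (214, 320) [511.9  33.5  64. ]
blade tip (163, 246) [653.5 221.8   3. ]
hend (237, 241) [462.7 233.4  22. ]
handle/blade (200, 244) [555.7 224.9  22. ]
```

```bash
cat > go.py <<'E'
# go.py x y z ang : deltas in tool frame from measured pose to world target (ang = world angle of spatula/tool 'forward' = tool y angle - 90deg), modulo pi
import sys
from h import *
def deltas(t,ang,p=None,q=None):
    s=read_state(); p=s['position'] if p is None else p; R=Rotation.from_quat(s['ee_rot'] if q is None else q).as_matrix()
    d=R.T@(np.array(t)-p); cur=np.arctan2(R[1,1],R[0,1])-np.pi/2
    w=(ang-cur+np.pi/2)%np.pi-np.pi/2
    return d,-w
if __name__=='__main__':
    a=list(map(float,sys.argv[1:])); d,y=deltas(a[:3],a[3]); s=read_state()
    print('t',round(s['clock'],2),'pos',s['position'].round(1),'q6',s['joints'][5].round(2),'delta',d.round(1),'yaw',round(y,3),'rows',round(max(np.linalg.norm(d)/41.7,abs(y)/.125),1),'tilt',Rotation.from_quat(s['ee_rot']).as_matrix()[2,2].round(4))
E
python3 go.py 518 228 200 -0.06
```

```text
t 1.75 pos [ 198.9 -592.5  256.3] q6 -0.26 delta [-563.6  676.4   56.3] yaw 0.384 rows 21.2 tilt -1.0
```

Request:
apply_moves([
  {"hand":1,"delta_pos":[-25,30,0],"yaw":0.03},
  {"hand":1,"delta_pos":[-50,60,2],"yaw":0.06},
  {"hand":1,"delta_pos":[-75,90,5],"yaw":0.1},
  {"hand":1,"delta_pos":[-100,120,8],"yaw":0.13},
  {"hand":1,"delta_pos":[-125,150,10],"yaw":0.16},
  {"hand":1,"delta_pos":[-150,180,10],"yaw":0.19},
  {"hand":1,"delta_pos":[-175,210,10],"yaw":0.22},
  {"hand":1,"delta_pos":[-200,240,10],"yaw":0.25},
  {"hand":1,"delta_pos":[-225,270,10],"yaw":0.28},
  {"hand":1,"delta_pos":[-250,300,10],"yaw":0.32},
  {"hand":1,"delta_pos":[-275,330,10],"yaw":0.35},
  {"hand":1,"delta_pos":[-300,360,10],"yaw":0.384},
])

```text
clock: 2.75
position: [369.0, -153.9, 246.8]
ee_rot: [0.031, 1.0, -0.0, 0.001]
contact_force: [1.0, 0.2, 0.3]
gripper_width: 85.3
grasp_force: 0.0
```

```bash
python3 go.py 518 228 200 -0.06
```

```text
t 2.75 pos [ 369.  -153.9  246.8] q6 -1.65 delta [-125.1  390.4   47. ] yaw -0.002 rows 9.9 tilt -1.0
```

Request:
apply_moves([
  {"hand":1,"delta_pos":[-13,39,5],"yaw":0},
  {"hand":1,"delta_pos":[-25,78,10],"yaw":0},
  {"hand":1,"delta_pos":[-38,117,15],"yaw":0},
  {"hand":1,"delta_pos":[-50,156,20],"yaw":0},
  {"hand":1,"delta_pos":[-63,195,25],"yaw":0},
  {"hand":1,"delta_pos":[-76,234,30],"yaw":0},
  {"hand":1,"delta_pos":[-89,273,35],"yaw":0},
  {"hand":1,"delta_pos":[-102,312,40],"yaw":0},
  {"hand":1,"delta_pos":[-114,351,45],"yaw":0},
  {"hand":1,"delta_pos":[-126,391,47],"yaw":0},
  {"hand":1,"delta_pos":[-126,391,80],"yaw":0},
  {"hand":1,"delta_pos":[-126,391,100],"yaw":0},
])

```text
clock: 3.75
position: [518.3, 229.4, 144.5]
ee_rot: [0.029, 1.0, 0.0, -0.0]
contact_force: [-1.5, -0.8, -1.4]
gripper_width: 85.2
grasp_force: 0.0
```

```bash
python3 look.py b spatula spatula_tip mug_grip; python3 go.py 520 228 28 -0.06; python3 -c "
import cv2;a=cv2.imread('pics/b_top.png')[110:310,180:360];b=cv2.imread('pics/b_scene.png')[130:280,300:460];cv2.imwrite('pics/b_c.png',cv2.hconcat([cv2.resize(a,(400,444)),cv2.resize(b,(400,444))]))"
```

```text
3.85
spatula [520.1 233.8  -2.6] e2.5 scene:[([179.6, 355.9], 0.62)] top:[([214.2, 241.5], 0.98)]
spatula_tip [664.7 220.4  12.9] e8.6 scene:[([196.1, 390.5], 0.71), ([176.0, 421.6], 0.69)] top:[([160.3, 248.4], 0.96), ([159.1, 183.2], 0.55)]
mug_grip [ 384.1 -281.2   62. ] e2.6 scene:[([221.4, 203.6], 0.9)] top:[([262.9, 451.5], 0.6)]
t 4.15 pos [518.9 227.1 148.3] q6 -2.33 delta [ -0.7   0.7 120.3] yaw -0.0 rows 2.9 tilt -1.0
```

View pics/b_c.png

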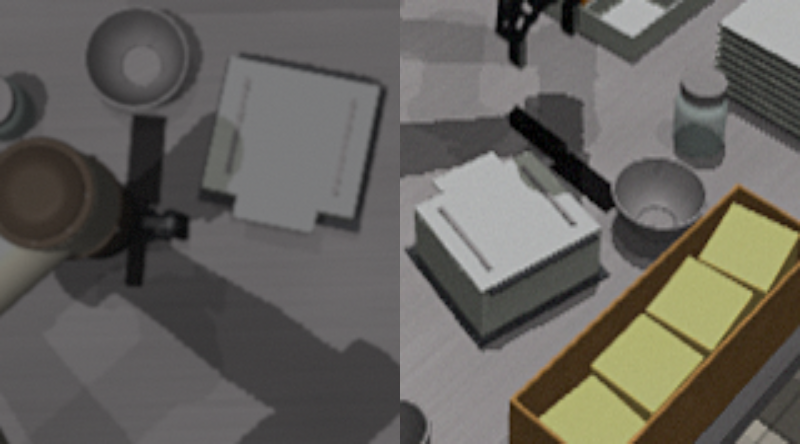

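Request:
apply_moves([
  {"hand":1,"delta_pos":[0,2,30],"yaw":0},
  {"hand":1,"delta_pos":[0,2,60],"yaw":0},
  {"hand":1,"delta_pos":[0,2,90],"yaw":0},
  {"hand":1,"delta_pos":[0,2,110],"yaw":0},
  {"hand":1,"delta_pos":[0,2,119],"yaw":0},
  {"hand":-1,"delta_pos":[0,2,119],"yaw":0},
  {"hand":-1,"delta_pos":[0,2,119],"yaw":0},
  {"hand":-1,"delta_pos":[0,2,119],"yaw":0},
  {"hand":-1,"delta_pos":[0,2,119],"yaw":0},
  {"hand":-1,"delta_pos":[0,2,119],"yaw":0},
  {"hand":-1,"delta_pos":[0,2,119],"yaw":0},
  {"hand":-1,"delta_pos":[0,2,119],"yaw":0},
])

```text
clock: 5.15
position: [519.0, 229.7, 28.9]
ee_rot: [0.03, 1.0, 0.001, 0.001]
contact_force: [-1.2, 0.5, 5.5]
gripper_width: 16.7
grasp_force: 60.7
```

```bash
python3 go.py 520 228 28 -0.08;  python3 -c "
from h import *
print(read_state()['contact_force'])"
```

```text
t 5.15 pos [519.  229.7  28.9] q6 -2.33 delta [-1.1 -1.6  0.9] yaw 0.02 rows 0.2 tilt -1.0
[-1.17113373  0.45897526  5.51066758]
```

Request:
apply_moves([
  {"hand":-1,"delta_pos":[0,0,-3],"yaw":0},
  {"hand":-1,"delta_pos":[20,0,-4],"yaw":0},
  {"hand":-1,"delta_pos":[55,0,-4],"yaw":0},
  {"hand":-1,"delta_pos":[90,0,-8],"yaw":0},
  {"hand":-1,"delta_pos":[120,0,-20],"yaw":0},
  {"hand":-1,"delta_pos":[150,0,-30],"yaw":0},
  {"hand":-1,"delta_pos":[152,-30,-40],"yaw":0.03},
  {"hand":-1,"delta_pos":[152,-60,-47],"yaw":0.06},
  {"hand":-1,"delta_pos":[152,-90,-47],"yaw":0.09},
  {"hand":-1,"delta_pos":[152,-120,-47],"yaw":0.12},
  {"hand":-1,"delta_pos":[152,-133,-47],"yaw":0.135},
  {"hand":-1,"delta_pos":[152,-133,-47],"yaw":0.135},
])

```text
clock: 6.15
position: [356.7, 102.5, 74.2]
ee_rot: [0.099, 0.995, -0.001, -0.001]
contact_force: [0.4, 0.7, -0.3]
gripper_width: 16.6
grasp_force: 59.8
```

```bash
python3 look.py c spatula spatula_tip cover_lip box_hinge box; python3 go.py 375 102.5 76 -0.195; python3 -c "
import cv2;a=cv2.imread('pics/c_top.png')[110:310,180:360];b=cv2.imread('pics/c_scene.png')[130:280,270:430];cv2.imwrite('pics/c_c.png',cv2.hconcat([cv2.resize(a,(400,444)),cv2.resize(b,(400,444))]))"
```

```text
6.25
spatula [ 526.3 -141.9  268.5] e74.0 scene:[([165.4, 294.2], 0.61), ([228.1, 241.6], 0.6)] top:[([222.4, 433.1], 0.65), ([212.5, 299.8], 0.59)]
spatula_tip [ 548.2 -122.1  214.6] e115.4 scene:[([184.5, 321.4], 0.56)] top:[([229.8, 429.8], 0.72)]
cover_lip [640.7   2.  179.9] e33.5 scene:[([185.8, 323.6], 0.8), ([176.3, 417.7], 0.27)] top:[([142.9, 319.9], 0.61), ([216.0, 301.2], 0.57)]
box_hinge [ 602.1 -111.5  118.2] e156.9 scene:[([231.1, 242.5], 0.63), ([218.9, 360.4], 0.57)] top:[([143.4, 319.9], 0.78)]
box [627.9  49.8   2.8] e3.0 scene:[([219.7, 344.1], 0.8)] top:[([171.7, 313.7], 0.98)]
t 6.75 pos [358.4 105.6  74.2] q6 -2.49 delta [-16.9   0.2  -1.8] yaw 0.0 rows 0.4 tilt -1.0
```

View pics/c_c.png

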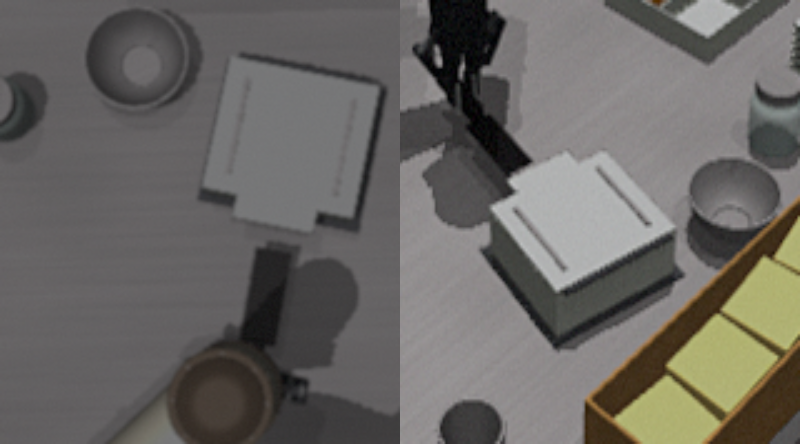

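```bash
python3 -c "
from h import *
d=im('top')
f=lambda c:(110+c[1]/2.222,180+c[0]/2.222)
for n,p,z in (('tip',(277,248),48),('tipbase',(261,342),48),('lipL',(235,219),64),('lipR',(314,232),64),('cL',(232,52),64),('cR',(385,82),64),('cRf',(356,216),64),('cLf',(205,190),64)): print(n,atz(d,f(p),z).round(1))
"
```

```text
tip [495.4  71.9  48. ]
tipbase [392.8  91.9  48. ]
lipL [527.5 116.5  64. ]
lipR [510.8  30.4  64. ]
cL [713.9 116.1  64. ]
cR [675.1 -52.8  64. ]
cRf [527.1 -16.1  64. ]
cLf [560.4 148.8  64. ]
```

Request:
apply_moves([
  {"hand":-1,"delta_pos":[-20,0,0],"yaw":0},
  {"hand":-1,"delta_pos":[-40,0,0],"yaw":0},
  {"hand":-1,"delta_pos":[-40,0,-8],"yaw":0},
  {"hand":-1,"delta_pos":[-40,0,-16],"yaw":0},
  {"hand":-1,"delta_pos":[-41,0,-31],"yaw":0},
  {"hand":-1,"delta_pos":[-44,0,-49],"yaw":0},
  {"hand":-1,"delta_pos":[-50,0,-67],"yaw":0},
  {"hand":-1,"delta_pos":[-58,0,-84],"yaw":0},
  {"hand":-1,"delta_pos":[-67,0,-101],"yaw":0},
  {"hand":-1,"delta_pos":[-77,0,-113],"yaw":0},
  {"hand":-1,"delta_pos":[-87,0,-125],"yaw":0},
  {"hand":-1,"delta_pos":[-87,0,-125],"yaw":0},
])

```text
clock: 7.8
position: [444.5, 88.6, 201.4]
ee_rot: [0.098, 0.995, 0.001, 0.001]
contact_force: [-0.2, 0.4, -0.4]
gripper_width: 16.7
grasp_force: 59.8
```

```bash
python3 go.py 375 102.5 76 -0.195; python3 -c "
from h import *
im('top','d_top.png');im('scene','d_scene.png')
a=cv2.imread('pics/d_top.png')[110:310,180:360];b=cv2.imread('pics/d_scene.png')[100:250,270:430];cv2.imwrite('pics/d_c.png',cv2.hconcat([cv2.resize(a,(400,444)),cv2.resize(b,(400,444))]))"
```

```text
t 7.8 pos [444.5  88.6 201.4] q6 -2.32 delta [ 71.2  -0.2 125.2] yaw -0.001 rows 3.5 tilt -1.0
```

View pics/d_c.png

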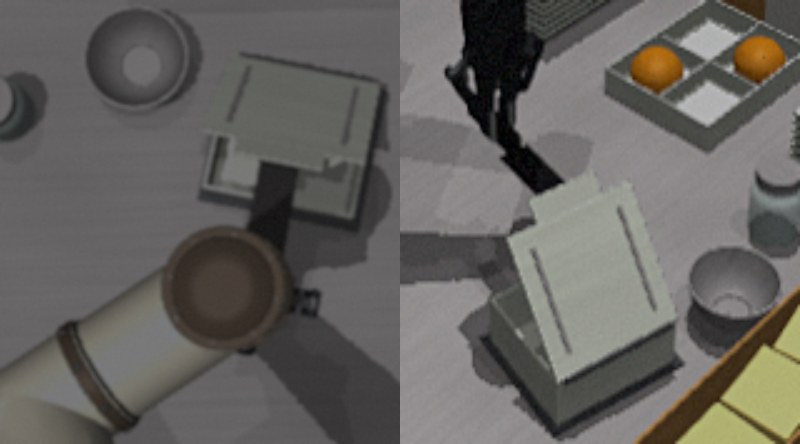

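Request:
apply_moves([
  {"hand":-1,"delta_pos":[-18,0,-15],"yaw":0},
  {"hand":-1,"delta_pos":[-38,0,-27],"yaw":0},
  {"hand":-1,"delta_pos":[-60,0,-36],"yaw":0},
  {"hand":-1,"delta_pos":[-83,0,-42],"yaw":0},
  {"hand":-1,"delta_pos":[-106,0,-44],"yaw":0},
  {"hand":-1,"delta_pos":[-130,0,-43],"yaw":0},
  {"hand":-1,"delta_pos":[-147,0,-40],"yaw":0},
  {"hand":-1,"delta_pos":[-147,0,-40],"yaw":0},
  {"hand":-1,"delta_pos":[-120,0,-40],"yaw":0},
  {"hand":-1,"delta_pos":[-80,0,-40],"yaw":0},
  {"hand":-1,"delta_pos":[-40,0,-40],"yaw":0},
  {"hand":-1,"delta_pos":[0,0,-30],"yaw":0},
])

```text
clock: 8.9
position: [441.8, 88.7, 229.5]
ee_rot: [0.097, 0.995, 0.0, 0.001]
contact_force: [-0.1, 1.5, -0.9]
gripper_width: 16.6
grasp_force: 59.8
```

```bash
python3 go.py 420 228 60 -0.1; python3 -c "
from h import *
im('top','e_top.png');im('scene','e_scene.png')
a=cv2.imread('pics/e_top.png')[60:310,180:480];b=cv2.imread('pics/e_scene.png')[60:310,180:480];cv2.imwrite('pics/e_c.png',cv2.hconcat([cv2.resize(a,(400,333)),cv2.resize(b,(400,333))]))"
```

```text
t 8.9 pos [441.8  88.7 229.5] q6 -2.33 delta [ 48.7 132.2 169.6] yaw -0.095 rows 5.3 tilt -1.0
```

View pics/e_c.png

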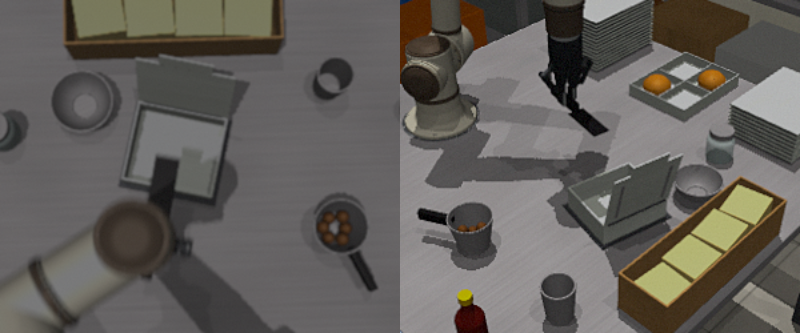

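Cover is well open (past vertical) in both views. The spatula goes back on the table left of the box.

Request:
apply_moves([
  {"hand":-1,"delta_pos":[10,35,0],"yaw":-0.03},
  {"hand":-1,"delta_pos":[20,70,10],"yaw":-0.06},
  {"hand":-1,"delta_pos":[30,105,30],"yaw":-0.09},
  {"hand":-1,"delta_pos":[40,140,60],"yaw":-0.1},
  {"hand":-1,"delta_pos":[40,155,95],"yaw":-0.1},
  {"hand":-1,"delta_pos":[40,155,130],"yaw":-0.1},
  {"hand":-1,"delta_pos":[40,155,160],"yaw":-0.1},
  {"hand":-1,"delta_pos":[40,155,185],"yaw":-0.1},
  {"hand":-1,"delta_pos":[40,155,195],"yaw":-0.1},
  {"hand":-1,"delta_pos":[40,155,199],"yaw":-0.1},
  {"hand":-1,"delta_pos":[40,155,200],"yaw":-0.1},
  {"hand":-1,"delta_pos":[40,155,200],"yaw":-0.1},
])

```text
clock: 10.0
position: [434.9, 248.8, 30.3]
ee_rot: [0.047, 0.999, 0.001, 0.001]
contact_force: [0.0, 0.3, -0.7]
gripper_width: 16.3
grasp_force: 59.8
```

Request:
apply_moves([
  {"hand":0.2,"delta_pos":[0,0,0],"yaw":0},
  {"hand":0.2,"delta_pos":[0,0,0],"yaw":0},
  {"hand":0.2,"delta_pos":[0,0,0],"yaw":0},
  {"hand":0.2,"delta_pos":[0,0,-20],"yaw":0},
  {"hand":0.5,"delta_pos":[0,0,-50],"yaw":0},
  {"hand":1,"delta_pos":[0,0,-90],"yaw":0},
  {"hand":1,"delta_pos":[0,0,-130],"yaw":0},
  {"hand":1,"delta_pos":[0,0,-170],"yaw":0},
])

```text
clock: 10.67
position: [434.4, 247.9, 201.7]
ee_rot: [0.048, 0.999, 0.0, 0.0]
contact_force: [0.9, 1.9, -0.5]
gripper_width: 85.0
grasp_force: 0.0
```

```bash
python3 look.py f spatula spatula_tip mug_grip mug mug_rim; python3 go.py 386 -281 150 0.4
```

```text
10.7667
spatula [436.2 254.8  -4.6] e7.0 scene:[([167.5, 340.7], 0.84), ([231.7, 226.7], 0.51)] top:[([246.2, 232.4], 0.81), ([263.6, 452.6], 0.5)]
spatula_tip [574.4 246.7   5.8] e9.3 scene:[([182.1, 374.2], 0.91), ([176.6, 418.2], 0.46)] top:[([196.0, 239.2], 0.72)]
mug_grip [ 387.2 -279.7   66.5] e3.7 scene:[([220.5, 204.0], 0.97), ([321.1, 234.5], 0.37)] top:[([261.4, 450.9], 0.75), ([226.2, 425.9], 0.61)]
mug [ 460.6 -228.6  -19.1] e8.7 scene:[([244.8, 235.5], 0.65), ([176.1, 368.5], 0.65)] top:[([231.3, 419.6], 0.67), ([229.8, 427.6], 0.64)]
mug_rim [ 463.5 -240.5   94.3] e1.2 scene:[([219.2, 230.2], 0.58), ([166.5, 342.5], 0.22)] top:[([230.1, 436.3], 0.81), ([247.8, 235.7], 0.5)]
t 11.27 pos [434.4 248.1 198.4] q6 -2.51 delta [  -2.2 -531.2   49.2] yaw -0.495 rows 12.8 tilt -1.0
```

Request:
apply_moves([
  {"hand":1,"delta_pos":[1,-41,4],"yaw":-0.05},
  {"hand":1,"delta_pos":[2,-82,8],"yaw":-0.1},
  {"hand":1,"delta_pos":[3,-123,12],"yaw":-0.15},
  {"hand":1,"delta_pos":[4,-164,16],"yaw":-0.2},
  {"hand":1,"delta_pos":[5,-205,20],"yaw":-0.25},
  {"hand":1,"delta_pos":[6,-246,25],"yaw":-0.3},
  {"hand":1,"delta_pos":[7,-287,30],"yaw":-0.35},
  {"hand":1,"delta_pos":[8,-328,35],"yaw":-0.4},
  {"hand":1,"delta_pos":[9,-369,40],"yaw":-0.45},
  {"hand":1,"delta_pos":[9,-410,45],"yaw":-0.5},
  {"hand":1,"delta_pos":[9,-450,49],"yaw":-0.5},
  {"hand":1,"delta_pos":[9,-490,49],"yaw":-0.5},
])

```text
clock: 12.27
position: [377.9, -240.5, 149.4]
ee_rot: [-0.201, 0.98, 0.0, -0.001]
contact_force: [1.7, -0.3, -0.3]
gripper_width: 85.4
grasp_force: 0.0
```

```bash
python3 go.py 375 -285 66 0.405; python3 look.py g mug_grip mug mug_rim;  python3 go.py 375 -285 66 0.405
```

```text
t 12.27 pos [ 377.9 -240.5  149.4] q6 -0.96 delta [ 20.1 -39.9  83.4] yaw -0.0 rows 2.3 tilt -1.0
12.3667
mug_grip [545.5 -24.2 269.3] e326.9 scene:[([220.0, 205.5], 0.86), ([166.3, 341.1], 0.6)] top:[([157.9, 180.9], 0.3)]
mug [ 466.3 -246.7   -5.6] e1.1 scene:[([245.7, 233.8], 0.67), ([232.2, 241.5], 0.16)] top:[([230.4, 430.1], 0.73), ([174.5, 314.4], 0.31)]
mug_rim [ 465.9 -240.6   87.9] e1.3 scene:[([221.3, 231.9], 0.96)] top:[([229.8, 436.6], 0.8), ([145.0, 489.4], 0.62)]
t 12.67 pos [ 379.4 -237.5  150.4] q6 -0.97 delta [ 22.8 -41.9  84.4] yaw 0.002 rows 2.3 tilt -1.0
```

Request:
apply_moves([
  {"hand":1,"delta_pos":[12,-25,0],"yaw":0},
  {"hand":1,"delta_pos":[22,-41,20],"yaw":0},
  {"hand":1,"delta_pos":[22,-41,50],"yaw":0},
  {"hand":1,"delta_pos":[22,-41,75],"yaw":0},
  {"hand":1,"delta_pos":[22,-41,84],"yaw":0},
  {"hand":1,"delta_pos":[22,-41,84],"yaw":0},
  {"hand":-1,"delta_pos":[22,-41,84],"yaw":0},
  {"hand":-1,"delta_pos":[22,-41,84],"yaw":0},
  {"hand":-1,"delta_pos":[22,-41,84],"yaw":0},
  {"hand":-1,"delta_pos":[22,-41,84],"yaw":0},
  {"hand":-1,"delta_pos":[22,-41,84],"yaw":0},
  {"hand":-1,"delta_pos":[22,-41,84],"yaw":0},
])

```text
clock: 13.67
position: [375.1, -284.9, 66.9]
ee_rot: [-0.201, 0.98, -0.0, 0.0]
contact_force: [-1.3, 1.1, 2.5]
gripper_width: 14.9
grasp_force: 58.7
```

Request:
apply_moves([
  {"hand":-1,"delta_pos":[0,0,-10],"yaw":0},
  {"hand":-1,"delta_pos":[0,0,-25],"yaw":0},
  {"hand":-1,"delta_pos":[0,0,-40],"yaw":0},
  {"hand":-1,"delta_pos":[0,0,-50],"yaw":0},
  {"hand":-1,"delta_pos":[0,0,-50],"yaw":0},
  {"hand":-1,"delta_pos":[0,0,-50],"yaw":0},
])

```text
clock: 14.17
position: [374.6, -284.8, 116.3]
ee_rot: [-0.201, 0.98, 0.0, 0.0]
contact_force: [-0.1, 0.8, -2.3]
gripper_width: 15.1
grasp_force: 59.0
```

```bash
python3 go.py 375 -285 66 0.405; python3 -c "
from h import *
im('top','k_top.png');im('scene','k_scene.png')
s=read_state();print(s['contact_force'],s['wrist_torque'])
a=cv2.imread('pics/k_top.png')[150:300,360:510];b=cv2.imread('pics/k_scene.png')[150:300,150:300];cv2.imwrite('pics/k_c.png',cv2.hconcat([cv2.resize(a,(400,400)),cv2.resize(b,(400,400))]))"
```

```text
t 14.17 pos [ 374.6 -284.8  116.3] q6 -0.86 delta [-0.3 -0.3 50.3] yaw -0.001 rows 1.2 tilt -1.0
[ 0.27501173 -0.45791511 -1.95911189] [-0.06093097  0.22191342  0.01247937]
```

View pics/k_c.png

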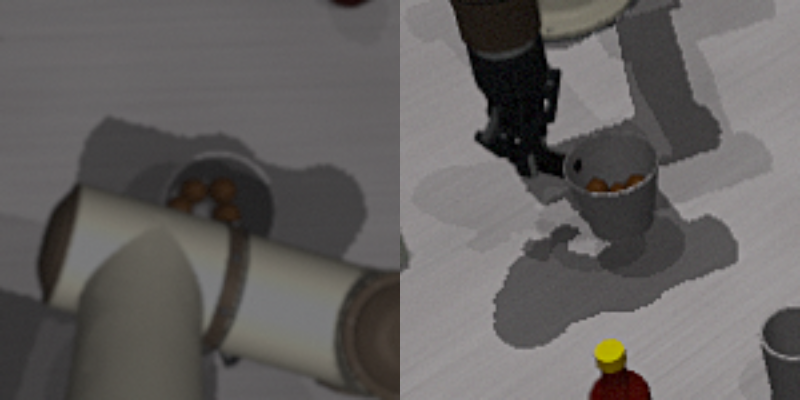

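Request:
apply_moves([
  {"hand":-0.7,"delta_pos":[0,0,20],"yaw":0},
  {"hand":-0.7,"delta_pos":[0,0,40],"yaw":0},
  {"hand":-0.7,"delta_pos":[0,0,40],"yaw":0},
])

```text
clock: 14.52
position: [371.7, -283.7, 72.5]
ee_rot: [-0.2, 0.98, 0.003, -0.004]
contact_force: [-1.0, 0.4, -3.8]
gripper_width: 15.1
grasp_force: 59.1
```

Request:
apply_moves([
  {"hand":-0.66,"delta_pos":[0,0,0],"yaw":0},
  {"hand":-0.66,"delta_pos":[0,0,0],"yaw":0},
  {"hand":-0.66,"delta_pos":[0,0,0],"yaw":0},
])

```text
clock: 14.77
position: [375.7, -285.3, 77.1]
ee_rot: [-0.201, 0.98, -0.0, 0.001]
contact_force: [0.1, 0.7, -2.4]
gripper_width: 15.0
grasp_force: 59.0
```

Request:
apply_moves([
  {"hand":-0.64,"delta_pos":[0,0,0],"yaw":0},
  {"hand":-0.64,"delta_pos":[0,0,0],"yaw":0},
  {"hand":-0.64,"delta_pos":[0,0,0],"yaw":0},
])

```text
clock: 15.02
position: [375.3, -285.1, 76.9]
ee_rot: [-0.201, 0.98, -0.0, 0.001]
contact_force: [-0.2, 0.3, -1.8]
gripper_width: 15.5
grasp_force: 32.9
```

Request:
apply_moves([
  {"hand":-0.632,"delta_pos":[0,0,0],"yaw":0},
  {"hand":-0.632,"delta_pos":[0,0,0],"yaw":0},
  {"hand":-0.632,"delta_pos":[0,0,0],"yaw":0},
])

```text
clock: 15.27
position: [375.2, -285.1, 76.6]
ee_rot: [-0.201, 0.98, -0.0, 0.0]
contact_force: [-0.1, -0.7, 0.5]
gripper_width: 15.6
grasp_force: 14.9
```

```bash
python3 -c "
from h import *
s=read_state();print(s['contact_force'],s['wrist_torque'])"
```

```text
[-0.10612436 -0.71608574  0.48497731] [-0.06567945  0.088059    0.0120353 ]
```

Request:
apply_moves([
  {"hand":-0.629,"delta_pos":[0,0,0],"yaw":0},
  {"hand":-0.629,"delta_pos":[0,0,0],"yaw":0},
  {"hand":-0.629,"delta_pos":[0,0,0],"yaw":0},
])

```text
clock: 15.52
position: [375.1, -285.1, 76.5]
ee_rot: [-0.201, 0.98, -0.0, 0.0]
contact_force: [0.2, -0.7, -0.2]
gripper_width: 15.7
grasp_force: 8.2
```

```bash
python3 -c "
from h import *
s=read_state();print(s['contact_force'],s['wrist_torque'])"
```

```text
[ 0.17721826 -0.67967865 -0.21640325] [-0.11766897  0.11461629  0.00776543]
```

Request:
apply_moves([
  {"hand":-0.63,"delta_pos":[-7,0,-12],"yaw":0},
  {"hand":-0.63,"delta_pos":[-15,0,-24],"yaw":0},
  {"hand":-0.63,"delta_pos":[-24,0,-33],"yaw":0},
  {"hand":-0.63,"delta_pos":[-34,0,-42],"yaw":0},
  {"hand":-0.63,"delta_pos":[-44,0,-50],"yaw":0},
  {"hand":-0.63,"delta_pos":[-54,0,-57],"yaw":0},
  {"hand":-0.63,"delta_pos":[-65,0,-63],"yaw":0},
  {"hand":-0.63,"delta_pos":[-77,0,-68],"yaw":0},
  {"hand":-1,"delta_pos":[-77,0,-68],"yaw":0},
  {"hand":-1,"delta_pos":[-77,0,-68],"yaw":0},
  {"hand":-1,"delta_pos":[-77,0,-68],"yaw":0},
])

```text
clock: 16.43
position: [446.8, -254.7, 144.6]
ee_rot: [-0.201, 0.98, -0.0, 0.001]
contact_force: [0.9, 1.0, 1.1]
gripper_width: 15.2
grasp_force: 59.4
```

```bash
python3 go.py 375 -285 66 0.405; python3 -c "
from h import *
im('top','l_top.png');im('scene','l_scene.png')
s=read_state();print(s['contact_force'],s['wrist_torque'],s['grasp_force'])
a=cv2.imread('pics/l_top.png')[150:300,360:510];b=cv2.imread('pics/l_scene.png')[150:300,150:300];cv2.imwrite('pics/l_c.png',cv2.hconcat([cv2.resize(a,(400,400)),cv2.resize(b,(400,400))]))"
```

```text
t 16.43 pos [ 446.8 -254.7  144.6] q6 -0.96 delta [78.2  0.6 78.4] yaw 0.0 rows 2.7 tilt -1.0
[ 2.62661713 -0.10291033  1.28599553] [ 0.19443599 -0.7219102  -0.03860341] 59.43630516529083
```

View pics/l_c.png

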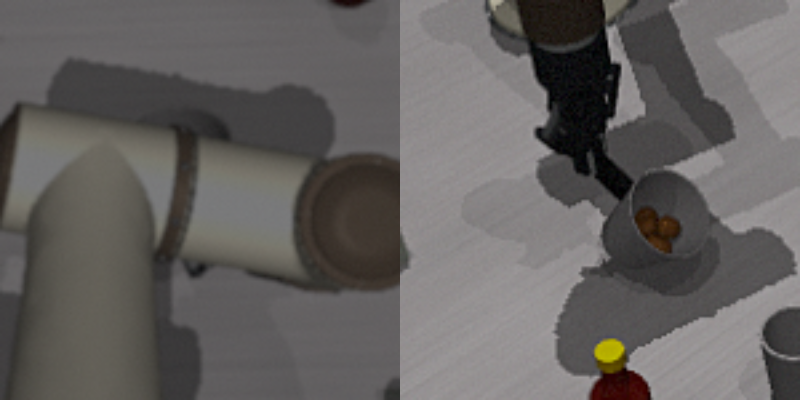

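Request:
apply_moves([
  {"hand":-1,"delta_pos":[0,0,-15],"yaw":0},
  {"hand":-1,"delta_pos":[0,0,-35],"yaw":0},
  {"hand":-1,"delta_pos":[-5,8,-55],"yaw":0.03},
  {"hand":-1,"delta_pos":[-17,27,-70],"yaw":0.07},
  {"hand":-1,"delta_pos":[-33,52,-74],"yaw":0.13},
  {"hand":-1,"delta_pos":[-50,78,-74],"yaw":0.19},
  {"hand":-1,"delta_pos":[-67,104,-74],"yaw":0.25},
  {"hand":-1,"delta_pos":[-84,130,-74],"yaw":0.31},
  {"hand":-1,"delta_pos":[-101,156,-74],"yaw":0.37},
  {"hand":-1,"delta_pos":[-118,182,-74],"yaw":0.43},
  {"hand":-1,"delta_pos":[-133,206,-74],"yaw":0.49},
  {"hand":-1,"delta_pos":[-145,224,-74],"yaw":0.53},
])

```text
clock: 17.53
position: [489.2, 9.5, 217.1]
ee_rot: [0.064, 0.998, -0.001, -0.002]
contact_force: [0.7, 0.0, -1.7]
gripper_width: 15.1
grasp_force: 59.1
```

```bash
python3 go.py 556 64 218 -0.205
```

```text
t 17.53 pos [489.2   9.5 217.1] q6 -2.05 delta [-59.3  62.5  -1.3] yaw 0.077 rows 2.1 tilt -1.0
```

Request:
apply_moves([
  {"hand":-1,"delta_pos":[0,15,-1],"yaw":0.02},
  {"hand":-1,"delta_pos":[-5,32,-1],"yaw":0.04},
  {"hand":-1,"delta_pos":[-10,48,-1],"yaw":0.06},
  {"hand":-1,"delta_pos":[-20,58,-1],"yaw":0.077},
  {"hand":-1,"delta_pos":[-35,62,-1],"yaw":0.077},
  {"hand":-1,"delta_pos":[-48,62,-1],"yaw":0.077},
  {"hand":-1,"delta_pos":[-56,62,-1],"yaw":0.077},
  {"hand":-1,"delta_pos":[-59,62,-1],"yaw":0.077},
  {"hand":-1,"delta_pos":[-59,62,-1],"yaw":0.077},
])

```text
clock: 18.28
position: [556.6, 61.7, 218.2]
ee_rot: [0.102, 0.995, -0.001, -0.001]
contact_force: [0.3, -0.9, -2.7]
gripper_width: 15.2
grasp_force: 59.1
```

```bash
python3 go.py 618 51 218 -0.205;python3 look.py m mug mug_rim mug_grip nut0; python3 -c "
from h import *
s=read_state();print(s['contact_force'],s['wrist_torque'],s['grasp_force'])"
```

```text
t 18.28 pos [556.6  61.7 218.2] q6 -2.17 delta [-62.3   1.9   0. ] yaw 0.002 rows 1.5 tilt -1.0
18.3833
mug [ 707.3 -150.9  278.3] e47.2 scene:[([191.1, 331.5], 0.55)] top:[([123.9, 423.7], 0.16)]
mug_rim [638.   45.1 156.2] e5.2 scene:[([183.0, 343.4], 0.93)] top:[([154.4, 311.1], 0.62)]
mug_grip  scene:[([157.1, 332.9], 0.91)] top:[]
nut0  scene:[([187.8, 339.9], 0.54), ([183.8, 345.0], 0.48)] top:[]
[-0.92957841 -0.24727436 -2.94919242] [ 0.05472917  0.13661239 -0.02397509] 59.089086055755615
```

Request:
apply_moves([
  {"hand":-0.633,"delta_pos":[0,0,0],"yaw":0},
  {"hand":-0.633,"delta_pos":[0,0,0],"yaw":0},
  {"hand":-0.633,"delta_pos":[0,0,0],"yaw":0},
  {"hand":-0.63,"delta_pos":[0,0,0],"yaw":0},
  {"hand":-0.63,"delta_pos":[0,0,0],"yaw":0},
])

```text
clock: 19.2
position: [557.1, 62.5, 219.3]
ee_rot: [0.101, 0.995, -0.0, -0.0]
contact_force: [-0.0, -0.9, -2.1]
gripper_width: 16.1
grasp_force: 11.0
```

```bash
python3 look.py n mug_rim ; python3 -c "
from h import *
s=read_state();print(s['contact_force'],s['wrist_torque'],s['grasp_force'])"
```

```text
19.3
mug_rim [644.4  45.  159.1] e3.0 scene:[([182.7, 347.9], 0.8)] top:[([153.7, 313.8], 0.72)]
[-0.33122252 -0.83479832 -2.43051789] [0.05485941 0.12681147 0.0045192 ] 10.96834972500801
```

Request:
apply_moves([
  {"hand":-0.627,"delta_pos":[0,0,0],"yaw":0},
  {"hand":-0.627,"delta_pos":[0,0,0],"yaw":0},
  {"hand":-0.627,"delta_pos":[0,0,0],"yaw":0},
])

```text
clock: 19.65
position: [557.1, 62.5, 219.3]
ee_rot: [0.101, 0.995, 0.0, -0.0]
contact_force: [0.3, 0.2, -2.0]
gripper_width: 15.9
grasp_force: 3.9
```

```bash
python3 look.py o mug_rim ; python3 -c "
from h import *
s=read_state();print(s['contact_force'],s['wrist_torque'],s['grasp_force'])"
```

```text
19.75
mug_rim [637.5 130.1 128.3] e87.5 scene:[([186.7, 336.5], 0.9)] top:[([137.9, 244.9], 0.57)]
[-0.49146766 -0.27044434 -3.32228176] [ 0.03478218 -0.03310954  0.04394152] 3.9369264990091324
```

Request:
apply_moves([
  {"hand":-1,"delta_pos":[0,0,0],"yaw":0},
  {"hand":-1,"delta_pos":[0,0,0],"yaw":0},
  {"hand":-1,"delta_pos":[-15,0,0],"yaw":0},
  {"hand":-1,"delta_pos":[-35,0,0],"yaw":0},
  {"hand":-1,"delta_pos":[-55,0,0],"yaw":0},
  {"hand":-1,"delta_pos":[-70,0,0],"yaw":0},
  {"hand":-1,"delta_pos":[-78,0,0],"yaw":0},
  {"hand":-1,"delta_pos":[-80,0,0],"yaw":0},
  {"hand":-1,"delta_pos":[-80,0,0],"yaw":0},
])

```text
clock: 20.6
position: [635.4, 46.3, 218.8]
ee_rot: [0.101, 0.995, -0.0, -0.001]
contact_force: [-0.2, 0.4, -3.0]
gripper_width: 15.1
grasp_force: 58.5
```

```bash
python3 look.py p mug_rim nut0 mug mug_grip; python3 -c "
from h import *
s=read_state();print(s['position'],s['contact_force'],s['wrist_torque'],s['grasp_force'])
a=cv2.imread('pics/p_top.png')[90:240,230:380];b=cv2.imread('pics/p_scene.png')[110:260,270:420];cv2.imwrite('pics/p_c.png',cv2.hconcat([cv2.resize(a,(400,400)),cv2.resize(b,(400,400))]))"
```

```text
20.7
mug_rim [664.4  34.8 112.8] e4.2 scene:[([200.4, 347.9], 0.57)] top:[([147.0, 316.1], 0.76)]
nut0  scene:[] top:[]
mug [576.4  54.   96. ] e4.0 scene:[([188.5, 330.5], 0.74)] top:[([185.2, 309.2], 0.81)]
mug_grip [624.9  46.6 195.9] e3.1 scene:[([169.2, 343.4], 0.97)] top:[([159.3, 312.9], 0.78), ([172.1, 312.8], 0.71)]
[635.31997748  46.50814718 219.55062246] [-0.54419192 -0.25492062 -2.49874299] [ 0.03299615 -0.03588453 -0.00024188] 58.97706091403961
```

View pics/p_c.png

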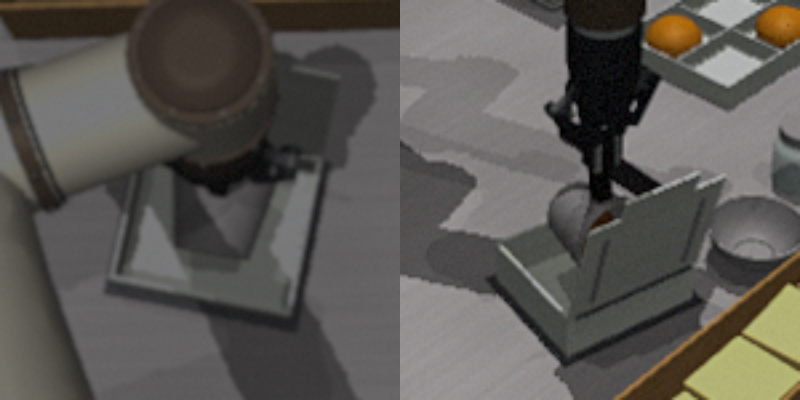

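Request:
apply_moves([
  {"hand":-1,"delta_pos":[0,0,12],"yaw":0},
  {"hand":-1,"delta_pos":[-8,0,12],"yaw":0},
  {"hand":-1,"delta_pos":[-16,0,12],"yaw":0},
  {"hand":-1,"delta_pos":[-22,0,12],"yaw":0},
  {"hand":-1,"delta_pos":[-28,0,12],"yaw":0},
  {"hand":-1,"delta_pos":[-34,0,12],"yaw":0},
  {"hand":-1,"delta_pos":[-40,0,12],"yaw":0},
  {"hand":-1,"delta_pos":[-45,0,12],"yaw":0},
  {"hand":-1,"delta_pos":[-45,0,12],"yaw":0},
])

```text
clock: 21.85
position: [680.1, 37.0, 207.0]
ee_rot: [0.101, 0.995, -0.0, -0.0]
contact_force: [-3.7, 0.2, -0.8]
gripper_width: 15.0
grasp_force: 59.9
```

```bash
python3 look.py q mug_rim nut0 mug mug_grip; python3 -c "
from h import *
s=read_state();print(s['position'],s['contact_force'],s['wrist_torque'],s['grasp_force'])"
```

```text
21.95
mug_rim [ 670.9 -159.8 -120.7] e213.0 scene:[([321.4, 237.5], 0.69)] top:[([135.1, 316.8], 0.57)]
nut0  scene:[] top:[]
mug [603.6  52.7  95.5] e0.1 scene:[([192.6, 338.1], 0.84), ([318.9, 233.6], 0.63)] top:[([174.9, 310.7], 0.7)]
mug_grip [669.9  36.7 184.4] e4.3 scene:[([180.7, 353.3], 0.8)] top:[([140.5, 317.4], 0.59)]
[679.59159339  37.33394729 207.30415635] [-2.6943083   0.16313418 -2.74403037] [-0.07845544  1.02392156 -0.09961116] 59.5840322971344
```

Request:
apply_moves([
  {"hand":-1,"delta_pos":[10,0,0],"yaw":0},
  {"hand":-1,"delta_pos":[22,0,0],"yaw":0},
  {"hand":-1,"delta_pos":[35,0,0],"yaw":0},
  {"hand":-1,"delta_pos":[42,0,-3],"yaw":0},
  {"hand":-1,"delta_pos":[45,0,-5],"yaw":0},
  {"hand":-1,"delta_pos":[45,0,-5],"yaw":0},
  {"hand":-1,"delta_pos":[45,0,-5],"yaw":0},
  {"hand":-1,"delta_pos":[45,0,-5],"yaw":0},
])

```text
clock: 23.02
position: [636.4, 46.4, 212.7]
ee_rot: [0.101, 0.995, 0.0, 0.001]
contact_force: [0.3, 0.3, -0.9]
gripper_width: 15.2
grasp_force: 59.7
```

```bash
python3 look.py r mug_rim nut0 mug mug_grip; python3 -c "
from h import *
print(len(nets.find_in('top','nut0')),[(np.round(r['location']),round(r['score'],2)) for c in('top','scene') for r in nets.find_in(c,'nut0')])
s=read_state();print(s['position'],s['contact_force'],s['wrist_torque'],s['grasp_force'])
a=cv2.imread('pics/r_scene.png')[110:260,270:420];hsv=cv2.cvtColor(a,cv2.COLOR_BGR2HSV)
m=cv2.inRange(hsv,(3,90,30),(18,255,200));n,_,st,ce=cv2.connectedComponentsWithStats(m);print([(st[i][4],(ce[i]+[270,110]).round()) for i in range(1,n) if st[i][4]>4])
t=cv2.imread('pics/r_top.png')[90:240,230:380];hsv=cv2.cvtColor(t,cv2.COLOR_BGR2HSV)
m=cv2.inRange(hsv,(3,90,30),(18,255,200));n,_,st,ce=cv2.connectedComponentsWithStats(m);print([(st[i][4],(ce[i]+[230,90]).round()) for i in range(1,n) if st[i][4]>4])
cv2.imwrite('pics/r_c.png',cv2.hconcat([cv2.resize(t,(400,400)),cv2.resize(a,(400,400))]))"
```

```text
23.1167
mug_rim [646.5  43.4  93.4] e1.2 scene:[([201.0, 347.1], 0.66)] top:[([157.6, 314.6], 0.95)]
nut0 [719.7  56.3 105.2] e93.4 scene:[([205.4, 402.1], 0.48), ([320.2, 236.0], 0.38)] top:[([155.9, 333.5], 0.44)]
mug [563.6  58.7 102.8] e4.1 scene:[([184.2, 328.5], 0.6)] top:[([190.2, 307.2], 0.87)]
mug_grip [627.4  47.1 194.3] e2.1 scene:[([170.0, 343.8], 0.76)] top:[([158.0, 312.3], 0.93)]
0 [(array([200., 359.]), 0.52)]
[635.49864629  46.40996531 212.3320007 ] [ 0.45566263  0.10606264 -1.74556732] [-0.02027272 -0.06320511 -0.0066356 ] 59.667014479637146
[(np.int32(6), array([342., 112.])), (np.int32(217), array([412., 119.])), (np.int32(8), array([348., 117.])), (np.int32(6), array([352., 115.])), (np.int32(251), array([372., 122.])), (np.int32(6), array([340., 117.])), (np.int32(9), array([352., 121.])), (np.int32(7), array([344., 121.])), (np.int32(749), array([386., 237.])), (np.int32(21), array([417., 257.]))]
[(np.int32(631), array([257.,  96.])), (np.int32(516), array([352.,  95.])), (np.int32(15), array([336., 159.]))]
```

Request:
apply_moves([
  {"hand":-1,"delta_pos":[20,0,-5],"yaw":0},
  {"hand":-1,"delta_pos":[0,0,-5],"yaw":0},
  {"hand":-1,"delta_pos":[20,0,-15],"yaw":0},
  {"hand":-1,"delta_pos":[0,0,-15],"yaw":0},
  {"hand":-1,"delta_pos":[0,0,-15],"yaw":0},
  {"hand":-1,"delta_pos":[0,0,-35],"yaw":0},
  {"hand":-1,"delta_pos":[0,0,-55],"yaw":0},
  {"hand":-1,"delta_pos":[0,0,-70],"yaw":0},
  {"hand":-1,"delta_pos":[0,0,-70],"yaw":0},
  {"hand":-1,"delta_pos":[0,0,-70],"yaw":0},
])

```text
clock: 24.5
position: [635.5, 46.6, 282.8]
ee_rot: [0.101, 0.995, 0.001, 0.001]
contact_force: [0.1, -0.2, -2.3]
gripper_width: 15.2
grasp_force: 59.6
```

```bash
cat > nuts.py <<'E'
from h import *
import sys
n=sys.argv[1]; F=[]
for i in range(3):
    im('top',n+'_top.png'); F.append(read_state()['contact_force'][2])
im('scene',n+'_scene.png'); s=read_state(); print(s['clock'],s['position'].round(1),s['wrist_torque'].round(3),'F',np.round(F,2))
d=im('top')
for nm in('top','scene'):
    d=im(nm); hsv=cv2.cvtColor(cv2.imread(f'pics/{n}_{nm}.png'),cv2.COLOR_BGR2HSV)
    m=cv2.inRange(hsv,(3,90,25),(18,255,200));k,_,st,ce=cv2.connectedComponentsWithStats(m)
    for i in range(1,k):
        w=atz(d,ce[i][::-1],17)
        if st[i][4]>4 and 400<w[0]<780 and abs(w[1]-50)<170: print(nm,st[i][4],ce[i].round(),w.round(), 'box', (Rotation.from_euler('z',.205).as_matrix()@(w-[623,50,0])).round())
E
python3 nuts.py s
```

```text
24.7 [634.8  46.3 280.6] [ 0.008 -0.04   0.027] F [-1.83 -2.6  -1.79]
top 7 [335. 158.] [657.  -7.  17.] box [ 45. -49.  17.]
top 68 [286. 166.] [640. 118.  17.] box [ 3. 70. 17.]
top 70 [291. 191.] [576. 106.  17.] box [-57.  46.  17.]
```

Request:
apply_moves([
  {"hand":-1,"delta_pos":[15,0,0],"yaw":0},
  {"hand":-1,"delta_pos":[40,0,0],"yaw":0},
  {"hand":-1,"delta_pos":[70,0,0],"yaw":0},
  {"hand":-1,"delta_pos":[100,0,0],"yaw":0},
  {"hand":-1,"delta_pos":[130,0,0],"yaw":0},
  {"hand":-1,"delta_pos":[150,0,0],"yaw":0},
  {"hand":-1,"delta_pos":[160,0,0],"yaw":0},
  {"hand":-1,"delta_pos":[160,0,0],"yaw":0},
])

```text
clock: 25.52
position: [477.1, 78.6, 282.8]
ee_rot: [0.1, 0.995, 0.0, 0.0]
contact_force: [0.1, -0.5, -1.0]
gripper_width: 15.0
grasp_force: 59.5
```

```bash
python3 nuts.py t; python3 -c "
from h import *
a=cv2.imread('pics/t_scene.png')[110:260,250:400];t=cv2.imread('pics/t_top.png')[90:290,230:430]
cv2.imwrite('pics/t_c.png',cv2.hconcat([cv2.resize(t,(400,400)),cv2.resize(a,(400,400))]))"
```

```text
25.7167 [479.7  78.6 282.2] [-0.013 -0.059  0.041] F [-1.88 -1.93 -1.48]
top 199 [318. 154.] [669.  35.  17.] box [48. -5. 17.]
top 65 [332. 156.] [663.   0.  17.] box [ 49. -41.  17.]
top 69 [286. 166.] [640. 118.  17.] box [ 3. 70. 17.]
```

View pics/t_c.png

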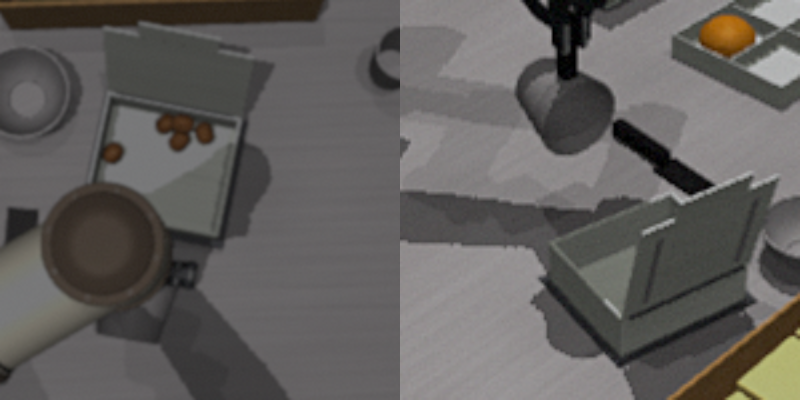

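Request:
apply_moves([
  {"hand":-1,"delta_pos":[-15,0,0],"yaw":0},
  {"hand":-1,"delta_pos":[-45,0,0],"yaw":0},
  {"hand":-1,"delta_pos":[-80,0,0],"yaw":0},
  {"hand":-1,"delta_pos":[-115,0,0],"yaw":0},
  {"hand":-1,"delta_pos":[-137,0,0],"yaw":0},
  {"hand":-1,"delta_pos":[-145,0,0],"yaw":0},
  {"hand":-0.629,"delta_pos":[-145,0,10],"yaw":0},
  {"hand":-0.629,"delta_pos":[-145,0,20],"yaw":0},
  {"hand":-0.629,"delta_pos":[-145,0,20],"yaw":0},
  {"hand":-0.629,"delta_pos":[-145,0,20],"yaw":0},
  {"hand":-0.629,"delta_pos":[-145,0,20],"yaw":0},
  {"hand":-0.629,"delta_pos":[-145,0,20],"yaw":0},
])

```text
clock: 26.87
position: [620.4, 49.7, 263.3]
ee_rot: [0.101, 0.995, 0.0, 0.001]
contact_force: [-0.5, 0.8, -1.4]
gripper_width: 15.9
grasp_force: 9.1
```

```bash
python3 look.py u mug_rim mug mug_grip; python3 -c "
from h import *
s=read_state();print(s['position'],s['contact_force'],s['wrist_torque'],s['grasp_force'])"
```

```text
26.9667
mug_rim [631.8  50.8 155.5] e0.8 scene:[([181.0, 345.2], 0.76)] top:[([158.9, 310.7], 0.74), ([141.4, 317.8], 0.59)]
mug [551.9  59.4 158.7] e2.1 scene:[([167.5, 326.3], 0.67), ([323.3, 234.4], 0.44)] top:[([193.0, 306.7], 0.76)]
mug_grip [612.6  52.1 244.1] e2.4 scene:[([152.6, 341.4], 0.75)] top:[([160.8, 309.5], 0.86)]
[620.78044736  49.45293578 262.42971841] [-0.12182888 -0.45930737 -2.56043556] [ 4.27219009e-02 -4.63440217e-02 -4.31060945e-05] 9.081088453531265
```

Request:
apply_moves([
  {"hand":-1,"delta_pos":[-12,0,0],"yaw":0},
  {"hand":-1,"delta_pos":[-12,0,20],"yaw":0},
  {"hand":-1,"delta_pos":[-12,0,45],"yaw":0},
  {"hand":-1,"delta_pos":[-12,0,65],"yaw":0},
  {"hand":-1,"delta_pos":[-12,0,73],"yaw":0},
  {"hand":-1,"delta_pos":[-6,0,73],"yaw":0},
  {"hand":-1,"delta_pos":[4,0,73],"yaw":0},
  {"hand":-1,"delta_pos":[14,0,72],"yaw":0},
  {"hand":-1,"delta_pos":[24,0,70],"yaw":0},
  {"hand":-1,"delta_pos":[34,0,68],"yaw":0},
  {"hand":-1,"delta_pos":[34,0,68],"yaw":0},
])

```text
clock: 28.18
position: [589.2, 56.9, 198.7]
ee_rot: [0.1, 0.995, 0.001, 0.005]
contact_force: [4.2, -0.4, 1.2]
gripper_width: 15.0
grasp_force: 58.9
```

```bash
python3 look.py v mug_rim mug mug_grip; python3 -c "
from h import *
s=read_state();print(s['position'],s['contact_force'],s['wrist_torque'],s['grasp_force'])"
```

```text
28.2833
mug_rim  scene:[([195.9, 344.9], 0.7)] top:[]
mug [543.8  60.8  73.9] e2.6 scene:[([188.4, 324.9], 0.74)] top:[([200.2, 307.5], 0.94)]
mug_grip [593.   61.6 173.8] e6.0 scene:[([168.4, 339.7], 0.6), ([207.8, 399.1], 0.31)] top:[([176.3, 307.8], 0.88)]
[589.94582094  56.60141993 195.77610536] [ 5.89731558 -1.11870771  2.12134534] [-0.26156478 -2.06698873 -0.21665429] 59.02178764343262
```

Request:
apply_moves([
  {"hand":-1,"delta_pos":[10,0,-1],"yaw":0},
  {"hand":-1,"delta_pos":[20,0,-2],"yaw":0},
  {"hand":-1,"delta_pos":[30,0,-3],"yaw":0},
  {"hand":-1,"delta_pos":[40,0,-3],"yaw":0},
  {"hand":-1,"delta_pos":[50,0,-2],"yaw":0},
  {"hand":-1,"delta_pos":[60,0,0],"yaw":0},
  {"hand":-1,"delta_pos":[70,0,2],"yaw":0},
  {"hand":-1,"delta_pos":[80,0,4],"yaw":0},
  {"hand":-1,"delta_pos":[80,0,4],"yaw":0},
])

```text
clock: 29.33
position: [507.7, 72.9, 190.3]
ee_rot: [0.101, 0.995, 0.0, -0.0]
contact_force: [2.9, 0.3, 2.6]
gripper_width: 15.0
grasp_force: 58.8
```

```bash
python3 look.py w mug_rim mug mug_grip; python3 -c "
from h import *
s=read_state();print(s['position'],s['contact_force'],s['wrist_torque'],s['grasp_force'])"
```

```text
29.4333
mug_rim [596.5  48.  137.3] e3.0 scene:[([181.4, 334.3], 0.82)] top:[([174.4, 311.3], 0.63)]
mug [534.6  64.   63.8] e3.3 scene:[([189.2, 323.3], 0.96)] top:[([204.2, 306.2], 0.84), ([123.4, 422.6], 0.4)]
mug_grip  scene:[([156.9, 324.0], 0.71)] top:[]
[508.78777071  72.14120884 189.77606725] [1.44668885 0.65025652 2.76999317] [ 0.36715234 -0.8124629   0.03923351] 58.63772749900818
```

Request:
apply_moves([
  {"hand":-1,"delta_pos":[0,0,-25],"yaw":0},
  {"hand":-1,"delta_pos":[10,0,-55],"yaw":0},
  {"hand":-1,"delta_pos":[35,-15,-60],"yaw":0},
  {"hand":-1,"delta_pos":[54,-45,-60],"yaw":-0.05},
  {"hand":-1,"delta_pos":[54,-80,-60],"yaw":-0.1},
  {"hand":-1,"delta_pos":[54,-115,-60],"yaw":-0.16},
  {"hand":-1,"delta_pos":[54,-150,-50],"yaw":-0.22},
  {"hand":-1,"delta_pos":[54,-185,-30],"yaw":-0.28},
  {"hand":-1,"delta_pos":[54,-220,-5],"yaw":-0.34},
  {"hand":-1,"delta_pos":[54,-250,20],"yaw":-0.4},
  {"hand":-1,"delta_pos":[54,-269,38],"yaw":-0.4},
  {"hand":-1,"delta_pos":[54,-269,40],"yaw":-0.4},
])

```text
clock: 30.73
position: [395.4, -182.5, 147.1]
ee_rot: [-0.097, 0.995, 0.002, -0.009]
contact_force: [-7.2, 1.1, 15.9]
gripper_width: 15.0
grasp_force: 61.4
```

```bash
python3 look.py x mug_rim mug mug_grip; python3 -c "
from h import *
s=read_state();print(s['position'],s['contact_force'],s['wrist_torque'],s['grasp_force'])"
```

```text
30.8333
mug_rim [ 490.6 -162.    88.4] e3.4 scene:[([211.8, 257.2], 0.65), ([218.4, 341.0], 0.53)] top:[([219.1, 401.3], 0.55)]
mug [ 430.1 -178.6   23. ] e5.7 scene:[([221.4, 241.6], 0.55)] top:[([244.2, 404.3], 0.73)]
mug_grip [531.   42.1 264.6] e270.8 scene:[([189.6, 236.0], 0.92)] top:[([158.3, 180.4], 0.65)]
[ 401.88165646 -179.87356277  150.08476339] [ 0.7747381  -1.42474447 -1.93223421] [-0.01283571  0.08159207 -0.00489262] 59.064279198646545
```

Request:
apply_moves([
  {"hand":-0.635,"delta_pos":[0,0,8],"yaw":0},
  {"hand":-0.635,"delta_pos":[9,0,13],"yaw":0},
  {"hand":-0.635,"delta_pos":[18,0,18],"yaw":0},
  {"hand":-0.635,"delta_pos":[28,0,25],"yaw":0},
  {"hand":-0.635,"delta_pos":[39,0,33],"yaw":0},
  {"hand":-0.635,"delta_pos":[48,0,42],"yaw":0},
  {"hand":-0.635,"delta_pos":[57,0,51],"yaw":0},
  {"hand":-0.635,"delta_pos":[64,0,60],"yaw":0},
  {"hand":-0.635,"delta_pos":[70,0,68],"yaw":0},
  {"hand":-0.635,"delta_pos":[74,0,76],"yaw":0},
  {"hand":-0.635,"delta_pos":[77,0,82],"yaw":0},
  {"hand":-0.635,"delta_pos":[77,0,84],"yaw":0},
])

```text
clock: 32.13
position: [326.1, -195.4, 65.9]
ee_rot: [-0.099, 0.995, 0.0, -0.001]
contact_force: [-4.6, -1.5, 7.8]
gripper_width: 15.9
grasp_force: 22.8
```

```bash
python3 look.py y mug_rim mug mug_grip; python3 -c "
from h import *
s=read_state();print(s['position'],s['contact_force'],s['wrist_torque'],s['grasp_force'])"
```

```text
32.2333
mug_rim [ 413.4 -200.   102.2] e28.2 scene:[([202.5, 221.1], 0.68), ([202.9, 240.7], 0.63)] top:[([245.5, 410.8], 0.74)]
mug [ 434.7 -182.2   -0.7] e2.3 scene:[([228.4, 243.7], 0.82)] top:[([243.2, 405.3], 0.74)]
mug_grip [ 345.6 -194.6   65.4] e2.7 scene:[([200.7, 221.4], 0.6)] top:[([281.5, 418.3], 0.81)]
[ 326.72021988 -195.40192034   66.28319196] [ 0.05165802 -0.31703012 -1.95042935] [-0.09022787  0.15173646  0.01788851] 21.40706866979599
```

Request:
apply_moves([
  {"hand":-0.63,"delta_pos":[0,0,2],"yaw":0},
  {"hand":-0.625,"delta_pos":[0,0,3],"yaw":0},
  {"hand":-0.6,"delta_pos":[0,0,2],"yaw":0},
  {"hand":-0.4,"delta_pos":[0,0,0],"yaw":0},
  {"hand":0.2,"delta_pos":[0,0,0],"yaw":0},
  {"hand":0.6,"delta_pos":[0,0,0],"yaw":0},
  {"hand":0.6,"delta_pos":[0,0,0],"yaw":0},
  {"hand":0.6,"delta_pos":[0,0,-30],"yaw":0},
  {"hand":0.6,"delta_pos":[0,0,-70],"yaw":0},
  {"hand":0.6,"delta_pos":[0,0,-110],"yaw":0},
  {"hand":0.6,"delta_pos":[0,-40,-150],"yaw":0},
  {"hand":0.6,"delta_pos":[0,-80,-170],"yaw":0},
])

```text
clock: 33.53
position: [340.2, -259.3, 231.4]
ee_rot: [-0.101, 0.995, -0.001, 0.003]
contact_force: [2.2, 0.4, -0.4]
gripper_width: 68.2
grasp_force: 0.0
```

Request:
apply_moves([
  {"hand":0.6,"delta_pos":[0,-40,0],"yaw":0},
  {"hand":0.6,"delta_pos":[0,-80,0],"yaw":0},
  {"hand":0.6,"delta_pos":[0,-120,0],"yaw":0},
  {"hand":0.6,"delta_pos":[0,-120,0],"yaw":0},
  {"hand":0.6,"delta_pos":[0,-120,0],"yaw":0},
  {"hand":0.6,"delta_pos":[0,-120,0],"yaw":0},
])

```text
clock: 34.03
position: [362.5, -376.8, 226.6]
ee_rot: [-0.098, 0.995, 0.001, -0.001]
contact_force: [0.1, 0.0, 0.5]
gripper_width: 68.7
grasp_force: 0.0
```

```bash
python3 look.py z mug_rim mug mug_grip spatula spatula_tip sauce bowl tumbler jar; python3 nuts.py zz; python3 -c "
from h import *
a=cv2.imread('pics/z_scene.png')[100:350,150:450];t=cv2.imread('pics/z_top.png')[60:310,200:500]
cv2.imwrite('pics/z_c.png',cv2.hconcat([cv2.resize(t,(400,333)),cv2.resize(a,(400,333))]))"
```

```text
34.1333
mug_rim [498.1 -34.3 101.1] e152.7 scene:[([204.9, 243.4], 0.87)] top:[([189.8, 290.1], 0.75), ([244.2, 408.8], 0.69)]
mug [ 435.  -182.5   -5.3] e3.7 scene:[([229.6, 243.4], 0.96), ([295.6, 300.4], 0.59)] top:[([242.8, 404.7], 0.8)]
mug_grip [ 353.2 -192.5   68.5] e6.4 scene:[([200.8, 224.5], 0.77)] top:[([279.3, 418.8], 0.9)]
spatula [437.7 253.5   6. ] e1.2 scene:[([165.1, 342.4], 0.84)] top:[([247.0, 233.9], 0.67), ([139.1, 317.2], 0.67)]
spatula_tip [577.5 241.9  10.8] e5.4 scene:[([182.2, 372.9], 0.7)] top:[([193.5, 239.6], 0.73)]
sauce [ 687.1 -411.    -8.4] e1.9 scene:[([323.4, 237.1], 0.83), ([207.9, 245.1], 0.61)] top:[([144.5, 489.9], 0.66), ([142.3, 319.5], 0.19)]
bowl [712.9 222.3  -5.4] e7.4 scene:[([208.1, 397.4], 0.89)] top:[([139.2, 243.9], 0.75), ([245.4, 407.0], 0.66)]
tumbler [ 746.6 -243.8   11.7] e1.5 scene:[([293.9, 300.6], 0.7)] top:[([122.0, 425.8], 0.95)]
jar [673.1 389.5  -5.1] e2.0 scene:[([178.8, 420.0], 0.95), ([226.5, 245.0], 0.64)] top:[([157.4, 181.4], 0.58), ([243.4, 408.5], 0.48)]
35.2333 [ 363.1 -377.   227.3] [-0.047  0.054  0.024] F [-0.02  1.12 -0.5 ]
top 202 [318. 154.] [669.  35.  17.] box [48. -5. 17.]
top 65 [332. 156.] [664.   0.  17.] box [ 50. -41.  17.]
top 70 [286. 166.] [640. 118.  17.] box [ 3. 71. 17.]
top 66 [291. 191.] [576. 107.  17.] box [-57.  46.  17.]
```

```bash
python3 -c "
from h import *
d={c:im(c) for c in('scene','top')}
print(tri([ray(d['scene'],(204.9,243.4)),ray(d['top'],(244.2,408.8))]))
for c in d:
  r=nets.pinpoint(c,'cover_lip'); print(c,r[:2])
s=[ (q['location'],q['score']) for q in nets.pinpoint('scene','cover_lip')[:1]]
x=lambda c:nets.pinpoint(c,'cover_lip')[0]['location']
print(tri([ray(d[c],x(c)) for c in d]))
"
```

```text
(array([ 433.69228883, -173.52773375,   87.8352819 ]), np.float64(1.2099561775668595))
scene [{'location': [177.8, 364.5], 'score': 0.69}]
top [{'location': [107.0, 319.1], 'score': 0.84}, {'location': [247.2, 233.3], 'score': 0.53}]
(array([726.86293104,  25.45030711, 232.87013193]), np.float64(2.536661241349599))
```

```bash
python3 -c "
from h import *
print(workorder.job_done())"
```

```text
the job is handed in; nothing more can be done
None
```

The job is handed in at about 35 s of the 72 s allowed; no verdict came back, but my last measurements show the cover open at about 1.75 rad, six walnuts' worth of blobs inside the box, the mug upright on the table, the spatula lying flat, and the bystanders in place to within the networks' error.

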